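Thread the square drive spindle through a trailer winch and its drum

TASK

Fit the drive spindle in the trailer winch: lift it out of its wooden stand, thread it down through the upper side plate, the drum and the lower side plate, and seat it with its flange fully home on the upper plate. The drum's square bore sits at an angle you cannot see, so turn the spindle under light pressure until you feel its square drop in; never force or drop it (over 60 N on the winch is too much), and leave the other things on the bench where they are.

Things in the scene. Friction and masses are not known exactly. Their poses are not given: they have to be found in the camera images.
- winch: Trailer hand winch lying on its side, fixed: two level steel side plates, 90 x 110 x 6 mm (x, y, z), on four 13 mm pillars at x = +-36, y = +-46 mm; low nuts 5 mm high on top. Origin under its middle on the bench, z up. Upper plate: top at z = 118 mm, round 18 mm hole. Lower plate: top at z = 26 mm, round 12 mm hole. Both holes at x = y = 0.
- upper_hole (a point): Centre of the upper plate's hole, on its top face, 118 mm up. Between the plates, coaxial, sits the grey drum, its top 24 mm and foot 84 mm below this point, with a 13 mm square bore right through. A stiff pawl (0.5 N m) holds it at an unknown angle, askew to the plates; the spindle's square drops in within about 5 degrees of it (every quarter turn), else it stands on the drum, flange 66 mm up.
- spindle: Loose steel drive spindle, 0.25 kg, standing upright. Origin at the underside of its flange, z up along its axis. Above: flange 26 mm across and 4 mm thick, then a 16 mm square tang to z = +38 mm. Below: round 17 mm journal to z = -14, 12 mm square shank to z = -90, round 11 mm spigot to z = -110 mm, end chamfered. Flats of tang and shank are square to x and y.
- spindle_tip (a point): Lower end of the spindle, on its axis, 110 mm below the underside of its flange.
- stand: Fixed pine block, 70 x 70 x 30 mm, origin under its middle. The spindle's spigot stands in the 12.5 mm hole in its middle, 22 mm deep, the end of the square shank resting on the block's top: the spindle's origin is 120 mm above the bench.
- pot_grey: Small grey tin, 63 mm across and 60 mm high, standing on the bench; leave it alone.
- ratchet: Ratchet handle with a black grip, 35 x 215 x 29 mm, lying along the front edge; leave it alone.
- wrench_b: Combination wrench, 33 x 147 x 10 mm, lying near the front edge; leave it alone.
- sanding_block: Dark rubber sanding block, 62 x 120 x 32 mm, lying between the winch and the front edge; leave it alone.

How it is judged (in metres and radians):
On the way:
1. the spindle, in line with the holes, has its square in the drum, the flange still 8 to 58 mm above the upper plate (x of spindle in the frame of upper_hole between -0.003 and 0.003 m and y of spindle in the frame of upper_hole between -0.003 and 0.003 m and x of spindle_tip in the frame of upper_hole between -0.003 and 0.003 m and y of spindle_tip in the frame of upper_hole between -0.003 and 0.003 m and z of spindle in the frame of upper_hole between 0.008 and 0.058 m), for 0.1 s.
At the end, for the whole second after the job is handed in: The spindle stands through both side plates and the drum, let go of and at rest, its flange within 1.8 mm of the upper plate's top face, flange centre and lower end each within 3 mm of the axis of the holes (x of spindle in the frame of upper_hole between -0.003 and 0.003 m and y of spindle in the frame of upper_hole between -0.003 and 0.003 m and x of spindle_tip in the frame of upper_hole between -0.003 and 0.003 m and y of spindle_tip in the frame of upper_hole between -0.003 and 0.003 m and z of spindle in the frame of upper_hole between -0.002 and 0.0018 m and linear speed of spindle below 0.02 m/s); the robot touches nothing.
It fails at once if the spindle is forced or dropped on the winch or its drum with more than 60 N (contact force between spindle and winch above 60 N).
It fails at once if another thing on the bench is shifted by more than 20 mm (distance of any of pot_grey, ratchet, wrench_b, sanding_block from where it was at the start of the episode above 0.02 m).
It also fails if it takes over 64 s, if anything falls off the work surface, if the arm or the gripper's body presses on something with over 40 N, if the wrist force passes 120 N, or if a joint passes its speed limit or range.

ROBOT

A 6-joint arm with a two-finger parallel gripper is mounted at the origin on a cart in front of the work surface, level with it; the furniture and walls round the work are solid. World frame = base frame: x ahead of the robot, y to its left, z up, the work surface at z = 0. Lengths are in mm, angles in rad, forces in N, time in s.
With the tool pointing down it reaches from about 350 to 975 mm from the base axis. Payload 7.1 kg.
Tool frame: the origin (TCP) lies midway between the tips of the shut fingers; the grasp point (between the pads) lies ctrl.grip_point_offset behind it (ctrl.grip_point_offset is the distance from the TCP to the grasp point, in mm); z points along the fingers, y is the line along which they close (so a half turn about z gives the same grasp; the last joint's range is limited). The gripper opens to 88 mm and grips with 3 to 60 N. Pads are 20 mm wide; open, the fingers measure 115 mm over their backs; the gripper's body (75 mm by 178 mm) begins 61 mm behind the grasp point.
Start: joints at [-1.175, 0.423, 1.63, -0, 1.089, -0.019], TCP at [251.895, -571.974, 222.675] pointing down, gripper open.
Joint ranges: [-3, 3], [-0.9, 2.11], [0.09, 2.58], [-1.31, 4.45], [0.11, 2.69], [-2.54, 2.54]. Speed limits (rad/s): [2.39, 2.39, 3.01, 3.14, 3.14, 3.14].

INTERFACE

Orientations are given as a rotation vector (axis times angle).
In Python, from workcell import ctrl, get_image, close_job, finder gives the robot as it stands.
- The arm moves only by the tool servo_tool, never from a script. Its argument "deltas" is a list of rows, each a list of 2 entries, a list of its own where there are three numbers: the shift along the tool's x, y, z in mm, then the turn, a rotation vector about the tool's x, y, z in rad. A call has 1 to 5 rows; each row is the pose to reach, as a shift and turn from the pose commanded when the call began, along the tool's axes at that moment; what a row does not reach only later rows make up. A row lasts 1/12 s, in which the tool goes at most 41.7 mm and 7.16 degrees, less where a joint would pass 70% of its speed; a pose out of reach is approached as far as the arm can. A call with a gripper value outside its range is refused whole. "grip" is the closure, from -1 (fully open) to 1 (shut), so that 0 is half open, set as the call begins (left out, the last holds). The fingers move at their own pace and stop on an object; the grip force is fixed at half the most. Time passes only in rows, so rows that repeat a pose let the fingers close. It gives the time, the measured TCP pose, the force, the opening and the grip force at its end, in the units of the state.
- ctrl.get_obs(): the state, without advancing time (a new reading comes with each control period).
- get_image(name): name is "side" or "top" or "wrist"; returns a dict with "frame" (384x512x3 uint8, blue, green, red), "depth" (384x512 float32, mm along the optical axis (not along the pixel's ray), 0 where there is no reading), "K" (3x3 intrinsics, pixels), "dist" ([k1, k2, p1, p2, k3] as OpenCV has them; the pictures are not rectified), "pose" (4x4, takes a point from camera to world coordinates). Camera axes: x right, y down, z forward; pixel columns grow to the right and rows downward; lengths in mm; the calibration is good to about 2 mm. A picture is of the moment at which its call begins.
- close_job(): hands the job in; it is judged then, once.
Trained networks look in a picture, given as the dict that the camera call returned (one of the last four; its "shot" number tells which), for a name from the list of things; names that differ only in an ending like _2 or _b are one class to them, and where a whole thing is asked for, a point or a joint stands for the part that bears it (a point fixed in the world has none). Each returns a list of dicts, best first, with "score" (0 to 1); they miss things now and then, are a little off and sometimes report something else, mostly with a low value. They report only what shows in the picture. A call takes as long as a camera call.
- finder.search_frame(query, picture): "rect" ([centre column, centre row, width, height] as shares, 0 to 1, of the picture: columns of its width, rows of its height, round what is visible of it).
- finder.silhouettes(query, picture): "mask" (384x512 bool, what is visible of it) and "rect" ([centre column, centre row, width, height] as shares, 0 to 1, of the picture: columns of its width, rows of its height, round what is visible of it).
The state is a dict: "t": time; "qpos": joint angles; "qvel": joint speeds; "joint_torque": joint torques, N m; "ee_pos": TCP position; "orientation": TCP orientation; "ft_force": force on the tool from outside, world axes, zero at the start; "moment": the same for the moment, N m; "width": finger opening in mm; "grasp_force": force on a finger pad.
Only numpy, scipy, OpenCV 4.12 (cv2) and the standard library are available. Lean on these libraries where they do the work, as an engineer would, in place of code of your own. Each camera call takes 0.05 s, during which the arm holds its last target. There are 200 camera calls.

## Working session

There is one attempt and no reset: what is moved stays moved. The work goes in short steps, Python scripts to look and compute and a tool call to move; the robot and the scene stay as the last step left them, time stands still between calls to the robot, and variables do not carry over. Pictures are saved under pics/ and viewed, at most 10 in all, crops included, and the job is handed in when it is done.

Besides the shell and the picture viewer there is one more tool, called after "Call:" by a JSON object that holds its "fn" and its "kwargs", one argument or row to a line. servo_tool: Moves the arm, as the interface text tells. Its arguments: {"type":"object","properties":{"deltas":{"type":"array","items":{"type":"array"}},"grip":{"type":"number"}},"required":["deltas"]}

```bash
mkdir -p pics; ls; cat > h.py <<'E'
import numpy as np, cv2
from workcell import ctrl, get_image, close_job, finder
def cloud(im, mask=None):
    d=im["depth"]; m=d>0
    if mask is not None: m&=mask
    v,u=np.nonzero(m)
    p=cv2.undistortPoints(np.float32(np.c_[u,v])[:,None],np.array(im["K"]),np.array(im["dist"]))[:,0]
    z=d[v,u]; P=np.c_[p*z[:,None],z]
    T=np.array(im["pose"]); return P@T[:3,:3].T+T[:3,3], u, v
def state():
    o=ctrl.get_obs(); print({k:np.round(o[k],3).tolist() for k in ("t","qpos","ee_pos","orientation","ft_force","moment","width","grasp_force")})
E
python3 - <<'E'
from h import *
state(); print(ctrl.grip_point_offset)
a=[]
for n in ("top","side"):
    im=get_image(n); a.append(im["frame"])
    print(n,np.round(im["pose"],2).tolist())
    for q in ("spindle","stand","winch","pot_grey"):
        for r in finder.silhouettes(q,im)[:2]:
            P,u,v=cloud(im,r["mask"])
            if len(P): print(q,round(r["score"],2),np.round(r["rect"],3)*[512,384,512,384],"med",np.median(P,0).round(),"p2",np.percentile(P,2,0).round(),"p98",np.percentile(P,98,0).round())
cv2.imwrite("pics/a.png",cv2.resize(np.vstack(a),(780//2*1,585)) if 0 else np.vstack(a)[:, :])
cv2.imwrite("pics/top.png",a[0]);cv2.imwrite("pics/side.png",a[1])
E
```

```text
pics
{'t': 0.0, 'qpos': [-1.175, 0.424, 1.631, -0.0, 1.089, -0.019], 'ee_pos': [251.686, -571.476, 221.928], 'orientation': [-3.073, -0.647, 0.0], 'ft_force': [-0.106, 0.474, 0.087], 'moment': [0.015, -0.026, -0.003], 'width': 87.523, 'grasp_force': 0.0}
18.700000000000003
top [[-0.01, -0.99, 0.12, 375.57], [-1.0, 0.01, 0.04, -189.52], [-0.04, -0.12, -0.99, 948.35], [0.0, 0.0, 0.0, 1.0]]
spindle 0.66 [348.672 168.576  16.896  12.288] med [ 524. -334.  138.] p2 [ 517. -345.   49.] p98 [ 534. -328.  160.]
stand 0.86 [342.528 176.64   35.84   31.872] med [ 518. -329.   30.] p2 [ 493. -372.    4.] p98 [ 561. -303.   34.]
winch 0.63 [249.344 145.152  58.88   57.984] med [ 576. -148.  118.] p2 [ 540. -200.   24.] p98 [628. -96. 123.]
pot_grey 0.95 [183.296 219.264  36.352  29.184] med [442. -11.  56.] p2 [413. -38.   1.] p98 [470.  22.  62.]
side [[-1.0, 0.0, -0.05, 497.97], [0.04, 0.42, -0.91, 582.16], [0.02, -0.91, -0.42, 456.41], [0.0, 0.0, 0.0, 1.0]]
spindle 0.51 [219.136 174.72   13.312  48.   ] med [ 528. -330.  110.] p2 [ 520. -493.   35.] p98 [ 539. -325.  160.]
stand 0.66 [218.624 199.296  26.624  18.048] med [ 521. -303.   29.] p2 [ 494. -372.    2.] p98 [ 550. -297.   34.]
winch 0.83 [189.44  220.8    49.152  70.272] med [ 582. -124.  117.] p2 [ 542. -196.   22.] p98 [628. -89. 124.]
pot_grey 0.7 [260.096 261.12   35.328  35.328] med [442.   8.  56.] p2 [413. -74.   2.] p98 [472.  27.  62.]
```

```bash
python3 - <<'E'
from h import *
im=get_image("top"); f=im["frame"]
cv2.imwrite("pics/c.png",cv2.resize(f[90:290,130:400],None,fx=2.9,fy=2.9,interpolation=cv2.INTER_CUBIC))
P,u,v=cloud(im)
# winch plate top
m=(abs(P[:,2]-118)<3)&(P[:,0]>500)&(P[:,0]<660)&(P[:,1]>-230)&(P[:,1]<-60)
r=cv2.minAreaRect(np.float32(P[m,:2])); print("plate",r)
m=(P[:,2]>125)&(P[:,2]<175)&(abs(P[:,0]-525)<40)&(abs(P[:,1]+335)<40)
print("spin",P[m].round().tolist()[:40])
w=get_image("wrist"); T=np.array(w["pose"]); o=ctrl.get_obs()
from scipy.spatial.transform import Rotation as R
M=R.from_rotvec(o["orientation"]).as_matrix(); print(M.round(3)); print("cam in tool",(M.T@(T[:3,3]-o["ee_pos"])).round(1),(M.T@T[:3,:3]).round(3).tolist()); print(w["K"])
E
```

```text
plate ((585.0560913085938, -147.63336181640625), (91.18453979492188, 109.23497009277344), 0.764384388923645)
spin [[536.0, -337.0, 157.0], [536.0, -339.0, 158.0], [537.0, -342.0, 155.0], [536.0, -342.0, 159.0], [536.0, -344.0, 159.0], [534.0, -330.0, 158.0], [534.0, -332.0, 160.0], [534.0, -333.0, 159.0], [534.0, -335.0, 161.0], [534.0, -337.0, 159.0], [534.0, -339.0, 159.0], [535.0, -341.0, 156.0], [533.0, -342.0, 162.0], [534.0, -344.0, 159.0], [539.0, -334.0, 125.0], [532.0, -330.0, 158.0], [532.0, -332.0, 158.0], [533.0, -334.0, 157.0], [532.0, -335.0, 159.0], [532.0, -337.0, 160.0], [532.0, -339.0, 159.0], [532.0, -341.0, 158.0], [532.0, -343.0, 157.0], [532.0, -344.0, 159.0], [537.0, -330.0, 125.0], [537.0, -332.0, 125.0], [532.0, -329.0, 150.0], [531.0, -330.0, 158.0], [531.0, -332.0, 158.0], [530.0, -333.0, 158.0], [531.0, -336.0, 156.0], [530.0, -337.0, 160.0], [531.0, -339.0, 156.0], [530.0, -341.0, 159.0], [530.0, -342.0, 160.0], [530.0, -344.0, 160.0], [530.0, -346.0, 160.0], [533.0, -330.0, 139.0], [531.0, -330.0, 147.0], [529.0, -330.0, 158.0]]
[[ 0.915  0.403  0.   ]
 [ 0.403 -0.915 -0.   ]
 [-0.     0.    -1.   ]]
cam in tool [  73.    -0.6 -161.2] [[-0.001, -0.964, -0.266], [1.0, -0.001, 0.0], [-0.0, -0.266, 0.964]]
[[300.17636364   0.         259.666982  ]
 [  0.         300.17636364 195.48724343]
 [  0.           0.           1.        ]]
```

View pics/c.png

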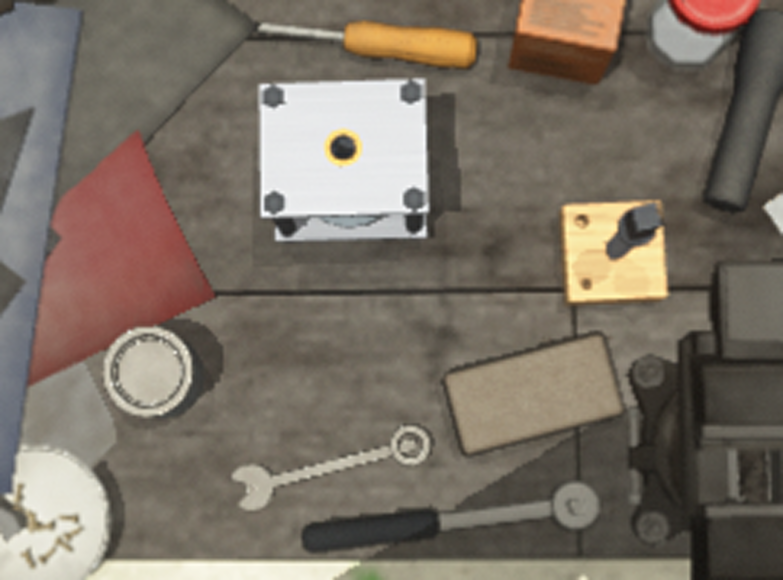

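```bash
python3 - <<'E'
from h import *
im=get_image("top"); P,u,v=cloud(im)
for name,(a,b,c,d) in dict(vise=(130+690,130+780,90+270,90+570),).items(): pass
s=(u>130+690/2.9)&(u<130+780/2.9)&(v>90+270/2.9)&(v<90+570/2.9); print("dark",np.percentile(P[s],[5,25,50,75,95],0).round().tolist())
for x in range(250,660,50): print(x,[int(np.percentile(P[(abs(P[:,0]-x)<25)&(abs(P[:,1]-y)<25),2],99)) if ((abs(P[:,0]-x)<25)&(abs(P[:,1]-y)<25)).sum()>3 else None for y in range(-600,-50,50)])
e=np.array(ctrl.get_obs()["ee_pos"])
M=np.array([[.915,.403,0],[.403,-.915,0],[0,0,-1]])
print((M.T@(np.array([527,-336,250])-e)).round(1))
E
```

```text
dark [[319.0, -420.0, 71.0], [354.0, -406.0, 122.0], [400.0, -393.0, 143.0], [448.0, -380.0, 162.0], [489.0, -367.0, 164.0]]
250 [3, 246, 348, 122, 125, 4, 3, 3, 2, 3, 3]
300 [4, 4, 4, 165, 165, 163, 3, 3, 17, 22, 20]
350 [4, 3, 32, 165, 165, 164, 29, 16, 23, 23, 20]
400 [4, 4, 39, 166, 165, 164, 35, 35, 32, 8, 3]
450 [17, 4, 4, 164, 163, 162, 35, 35, 33, 4, 3]
500 [65, 66, 55, 144, 144, 158, 33, 3, 4, 4, 4]
550 [75, 71, 67, 36, 40, 160, 33, 4, 124, 121, 124]
600 [82, 71, 61, 41, 39, 4, 4, 4, 124, 122, 124]
650 [61, 66, 41, 44, 101, 87, 87, 79, 122, 120, 121]
[ 346.8 -105.   -27.3]
```

Call:
{"fn": "servo_tool", "kwargs": {
  "deltas": [
    [[38,-12,-15],[0,0,0]],
    [[76,-23,-30],[0,0,0]],
    [[114,-35,-30],[0,0,0]],
    [[152,-46,-30],[0,0,0]],
    [[190,-58,-30],[0,0,0]]
  ],
  "grip": -0.1
}}

```text
t: 1.07
ee_pos: [403.7, -441.3, 253.3]
orientation: [3.073, 0.646, 0.001]
ft_force: [0.1, -0.4, 0.5]
width: 58.1
grasp_force: 0.0
```

Call:
{"fn": "servo_tool", "kwargs": {
  "deltas": [
    [[38,-12,0],[0,0,0]],
    [[76,-23,0],[0,0,0]],
    [[114,-35,0],[0,0,0]],
    [[157,-47,0],[0,0,0]],
    [[157,-47,0],[0,0,0]]
  ]
}}

```text
t: 1.48
ee_pos: [531.6, -331.9, 252.9]
orientation: [-3.072, -0.654, -0.004]
ft_force: [-0.9, 0.3, -0.7]
width: 48.2
grasp_force: 0.0
```

```bash
cat >> h.py <<'E'
def toolmove(tx,ty,tz,heading=None):
    from scipy.spatial.transform import Rotation as R
    o=ctrl.get_obs(); M=R.from_rotvec(o["orientation"]).as_matrix()
    print("tool delta",(M.T@(np.array([tx,ty,tz])-o["ee_pos"])).round(1),"heading deg",np.degrees(np.arctan2(M[1,0],M[0,0])).round(2),"tilt",M[:,2].round(4))
E
python3 - <<'E'
from h import *
state(); w=get_image("wrist"); 
for r in finder.silhouettes("spindle",w)[:2]: print(r["score"],np.round(r["rect"],3)*[512,384,512,384])
P,u,v=cloud(w); m=(P[:,2]>152)&(P[:,2]<170)&(np.hypot(P[:,0]-527,P[:,1]+336)<25)
print(m.sum(),P[m].mean(0)); print(cv2.minAreaRect(np.float32(P[m,:2])))
print("pix",u[m].min(),u[m].max(),v[m].min(),v[m].max()); cv2.imwrite("pics/w1.png",w["frame"]); toolmove(527,-336,250)
E
```

```text
{'t': 1.483, 'qpos': [-0.578, 0.394, 1.601, 0.002, 1.146, 0.573], 'ee_pos': [531.624, -331.891, 252.862], 'orientation': [-3.072, -0.654, -0.004], 'ft_force': [-0.942, 0.346, -0.669], 'moment': [-0.038, 0.025, 0.04], 'width': 48.22, 'grasp_force': 0.0}
0.81 [262.656 193.92   18.944  46.848]
0.15 [116.224 248.064 118.272  34.56 ]
320 [ 528.21040565 -334.3812164   156.85827732]
((527.5977172851562, -334.614501953125), (16.15549087524414, 15.83587646484375), 13.054156303405762)
pix 252 271 192 212
tool delta [-1.7  0.7  2.5] heading deg 23.96 tilt [-2.e-04 -0.e+00 -1.e+00]
```

View pics/w1.png

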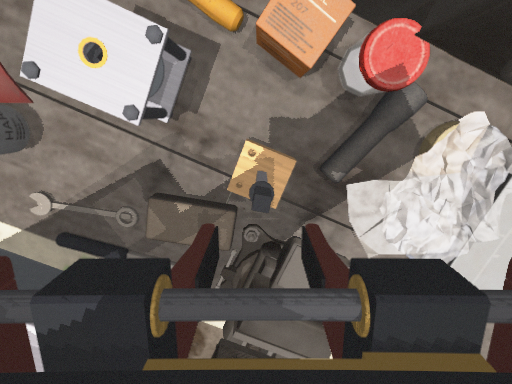

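Call:
{"fn": "servo_tool", "kwargs": {
  "deltas": [
    [[-1,0,12],[0,0,0.1]],
    [[-1.3,-0.5,24],[0,0,0.19]],
    [[-1.3,-0.5,36],[0,0,0.19]],
    [[-1.3,-0.5,48],[0,0,0.19]],
    [[-1.3,-0.5,50],[0,0,0.19]]
  ],
  "grip": -0.1
}}

```text
t: 2.0
ee_pos: [523.9, -336.2, 200.2]
orientation: [-3.119, -0.354, 0.005]
ft_force: [-1.0, 0.1, -0.1]
width: 48.5
grasp_force: 0.0
```

```bash
python3 - <<'E'
from h import *
for i in range(2):
  w=get_image("wrist"); 
  P,u,v=cloud(w); m=(P[:,2]>152)&(P[:,2]<170)&(np.hypot(P[:,0]-527,P[:,1]+335)<18)
  r=cv2.minAreaRect(np.float32(P[m,:2])); print(m.sum(),r,P[m,2].mean(),u[m].min(),u[m].max(),v[m].min(),v[m].max())
state();toolmove(*r[0],127)
E
```

```text
497 ((527.7880249023438, -334.68804931640625), (16.592906951904297, 15.881641387939453), 12.599468231201172) 156.8571537708079 249 271 199 222
488 ((527.905029296875, -334.4626770019531), (16.155447006225586, 15.312379837036133), 12.691191673278809) 156.82513441976997 249 270 200 222
{'t': 2.1, 'qpos': [-0.589, 0.445, 1.648, -0.0, 1.05, 0.756], 'ee_pos': [524.91, -336.394, 201.768], 'orientation': [-3.121, -0.353, 0.002], 'ft_force': [0.302, -0.099, 0.585], 'moment': [0.012, 0.02, -0.018], 'width': 48.139, 'grasp_force': 0.0}
tool delta [ 3.4 -1.1 74.8] heading deg 12.92 tilt [-1.5e-03  9.0e-04 -1.0e+00]
```

Call:
{"fn": "servo_tool", "kwargs": {
  "deltas": [
    [[3,-1,15],[0,0,0]],
    [[3,-1,35],[0,0,0]],
    [[3,-1,55],[0,0,0]],
    [[3,-1,66],[0,0,0]],
    [[3,-1,66],[0,0,0]]
  ]
}}

```text
t: 2.52
ee_pos: [527.3, -333.9, 134.7]
orientation: [-3.119, -0.353, 0.004]
ft_force: [-0.4, 0.1, 0.7]
width: 48.5
grasp_force: 0.0
```

```bash
python3 - <<'E'
from h import *
w=get_image("wrist"); state();toolmove(527.8,-334.6,128)
cv2.imwrite("pics/w2.png",w["frame"][100:384])
E
```

```text
{'t': 2.567, 'qpos': [-0.583, 0.529, 1.686, -0.0, 0.929, 0.762], 'ee_pos': [528.047, -334.342, 136.112], 'orientation': [-3.121, -0.353, 0.002], 'ft_force': [-0.339, 0.463, 0.521], 'moment': [0.074, -0.029, -0.008], 'width': 48.465, 'grasp_force': 0.0}
tool delta [-0.3  0.2  8.1] heading deg 12.91 tilt [-1.4e-03  9.0e-04 -1.0e+00]
```

View pics/w2.png

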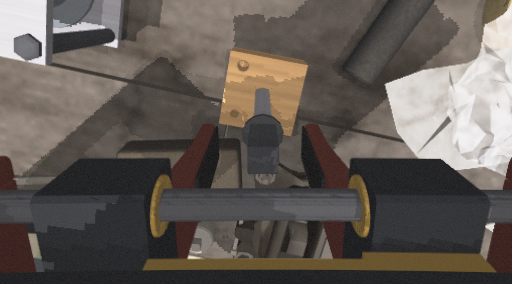

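Call:
{"fn": "servo_tool", "kwargs": {
  "deltas": [
    [[0,0,5],[0,0,0]],
    [[0,0,8],[0,0,0]],
    [[0,0,8],[0,0,0]]
  ]
}}

```text
t: 2.82
ee_pos: [528.7, -334.6, 129.0]
orientation: [3.121, 0.353, 0.001]
ft_force: [0.1, 1.0, 0.3]
width: 48.1
grasp_force: 0.0
```

Call:
{"fn": "servo_tool", "kwargs": {
  "deltas": [
    [[0,0,0],[0,0,0]],
    [[0,0,0],[0,0,0]],
    [[0,0,0],[0,0,0]],
    [[0,0,0],[0,0,0]],
    [[0,0,0],[0,0,0]]
  ],
  "grip": 1
}}

```text
t: 3.23
ee_pos: [528.5, -334.5, 128.9]
orientation: [3.122, 0.352, 0.0]
ft_force: [-0.2, -0.0, 1.3]
width: 18.5
grasp_force: 0.0
```

Call:
{"fn": "servo_tool", "kwargs": {
  "deltas": [
    [[0,0,0],[0,0,0]],
    [[0,0,0],[0,0,0]],
    [[0,0,0],[0,0,0]],
    [[0,0,0],[0,0,0]],
    [[0,0,0],[0,0,0]]
  ]
}}

```text
t: 3.65
ee_pos: [528.5, -334.4, 128.8]
orientation: [-3.122, -0.352, -0.0]
ft_force: [0.5, 0.7, 2.7]
width: 16.0
grasp_force: 30.0
```

Call:
{"fn": "servo_tool", "kwargs": {
  "deltas": [
    [[0,0,-5],[0,0,0]],
    [[0,0,-15],[0,0,0]],
    [[0,0,-30],[0,0,0]],
    [[0,0,-50],[0,0,0]],
    [[0,0,-75],[0,0,0]]
  ]
}}

```text
t: 4.07
ee_pos: [527.3, -333.7, 203.5]
orientation: [-3.119, -0.352, 0.004]
ft_force: [0.9, 0.1, -3.1]
width: 15.8
grasp_force: 30.0
```

Call:
{"fn": "servo_tool", "kwargs": {
  "deltas": [
    [[0,0,-25],[0,0,0]],
    [[0,0,-50],[0,0,0]],
    [[0,0,-70],[0,0,0]],
    [[0,0,-75],[0,0,0]],
    [[0,0,-75],[0,0,0]]
  ]
}}

```text
t: 4.48
ee_pos: [529.0, -334.8, 280.6]
orientation: [3.12, 0.352, 0.004]
ft_force: [-0.7, -0.0, -3.2]
width: 15.5
grasp_force: 30.0
```

```bash
python3 - <<'E'
from h import *
w=get_image("wrist"); state();toolmove(585,-147.6,279)
cv2.imwrite("pics/w3.png",w["frame"]); P,u,v=cloud(w)
m=(abs(P[:,2]-118)<4)&(P[:,0]>500)&(P[:,0]<680)&(P[:,1]>-230)&(P[:,1]<-60)
print(cv2.minAreaRect(np.float32(P[m,:2])),P[m,2].mean())
E
```

```text
{'t': 4.533, 'qpos': [-0.583, 0.367, 1.578, -0.0, 1.196, 0.763], 'ee_pos': [528.232, -334.365, 278.811], 'orientation': [3.122, 0.352, 0.0], 'ft_force': [0.487, -0.532, -3.831], 'moment': [0.008, 0.024, 0.004], 'width': 16.232, 'grasp_force': 29.989}
tool delta [  97.  -169.4   -0.2] heading deg 12.88 tilt [ 3.e-04 -2.e-04 -1.e+00]
((583.9141845703125, -143.90457153320312), (91.05030059814453, 111.91000366210938), 1.0043861865997314) 117.31949582480249
```

View pics/w3.png

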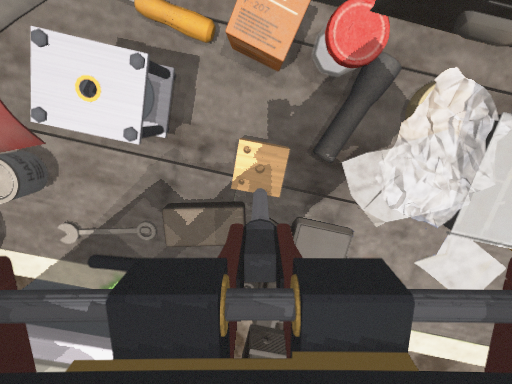

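Call:
{"fn": "servo_tool", "kwargs": {
  "deltas": [
    [[12,-21,0],[0,0,0]],
    [[28,-49,0],[0,0,0]],
    [[44,-77,0],[0,0,0]],
    [[60,-105,0],[0,0,0]],
    [[75,-131,0],[0,0,0]]
  ]
}}

```text
t: 4.95
ee_pos: [571.4, -188.1, 276.3]
orientation: [-3.12, -0.352, 0.006]
ft_force: [0.5, 0.5, -3.0]
width: 15.4
grasp_force: 30.0
```

Call:
{"fn": "servo_tool", "kwargs": {
  "deltas": [
    [[10,-17,0],[0,0,0]],
    [[19,-34,0],[0,0,0]],
    [[22,-38,0],[0,0,0]],
    [[22,-38,0],[0,0,0]],
    [[22,-38,0],[0,0,0]]
  ]
}}

```text
t: 5.37
ee_pos: [584.7, -148.2, 277.3]
orientation: [-3.121, -0.353, 0.004]
ft_force: [-0.6, -0.6, -2.8]
width: 15.8
grasp_force: 30.0
```

```bash
cat >> h.py <<'E'
def ring(im,c0=(584,-146),rad=25,z=118):
    hsv=cv2.cvtColor(im["frame"],cv2.COLOR_BGR2HSV)
    m=(hsv[...,0]>15)&(hsv[...,0]<35)&(hsv[...,1]>120)&(hsv[...,2]>90)
    v,u=np.nonzero(m); p=cv2.undistortPoints(np.float32(np.c_[u,v])[:,None],np.array(im["K"]),np.array(im["dist"]))[:,0]
    T=np.array(im["pose"]); d=np.c_[p,np.ones(len(p))]@T[:3,:3].T; X=T[:3,3]+d*((z-T[2,3])/d[:,2])[:,None]
    k=np.hypot(X[:,0]-c0[0],X[:,1]-c0[1])<rad; X=X[k,:2]
    A=np.c_[2*X,np.ones(len(X))]; s=np.linalg.lstsq(A,(X**2).sum(1),rcond=None)[0]
    return s[:2].round(2),np.sqrt(s[2]+s[0]**2+s[1]**2).round(2),len(X),(u[k].mean().round(1),v[k].mean().round(1))
E
python3 - <<'E'
from h import *
for n in ("top","side","wrist"):
    w=get_image(n)
    try: print(n,ring(w))
    except Exception as e: print(n,e)
state();toolmove(585,-147.6,279)
P,u,v=cloud(w)
m=(abs(P[:,2]-118)<4)&(P[:,0]>500)&(P[:,0]<680)&(P[:,1]>-230)&(P[:,1]<-60)
print(cv2.minAreaRect(np.float32(P[m,:2])),P[m,2].mean())
cv2.imwrite("pics/w4.png",cv2.resize(w["frame"][100:300,130:390],None,fx=3,fy=3,interpolation=cv2.INTER_CUBIC))
E
```

```text
top (array([0., 0.]), np.float64(0.0), 0, (np.float64(nan), np.float64(nan)))
side (array([ 585.26, -149.72]), np.float64(10.89), 12, (np.float64(188.9), np.float64(196.0)))
wrist (array([ 584.4 , -143.88]), np.float64(10.62), 164, (np.float64(255.3), np.float64(178.9)))
{'t': 5.517, 'qpos': [-0.269, 0.335, 1.627, -0.0, 1.181, 1.078], 'ee_pos': [584.855, -149.114, 278.167], 'orientation': [-3.122, -0.35, 0.001], 'ft_force': [0.328, 0.591, -3.243], 'moment': [-0.01, 0.038, 0.002], 'width': 15.698, 'grasp_force': 29.993}
tool delta [ 0.5 -1.4 -0.8] heading deg 12.81 tilt [-9.e-04 -0.e+00 -1.e+00]
((583.82763671875, -143.75021362304688), (90.40782928466797, 109.88727569580078), 0.6879330277442932) 117.47194821371153h.py:23: RuntimeWarning: Mean of empty slice.
  return s[:2].round(2),np.sqrt(s[2]+s[0]**2+s[1]**2).round(2),len(X),(u[k].mean().round(1),v[k].mean().round(1))
  ret = ret.dtype.type(ret / rcount)
```

View pics/w4.png

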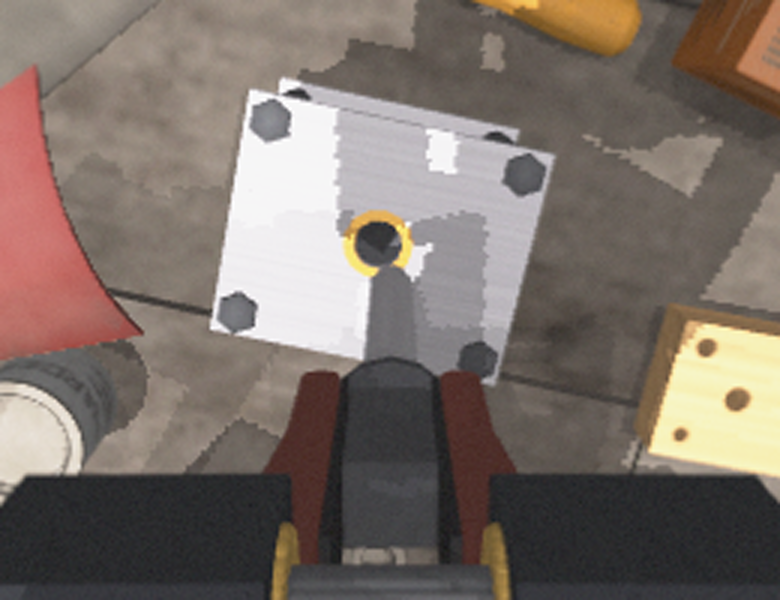

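Call:
{"fn": "servo_tool", "kwargs": {
  "deltas": [
    [[0.5,-3,7],[0,0,0]],
    [[0.7,-5.2,14],[0,0,0]],
    [[0.7,-5.2,20],[0,0,0]],
    [[0.7,-5.2,20],[0,0,0]]
  ]
}}

```text
t: 5.85
ee_pos: [583.7, -142.7, 256.6]
orientation: [-3.121, -0.352, 0.005]
ft_force: [0.0, 0.2, -3.3]
width: 16.1
grasp_force: 30.0
```

```bash
python3 - <<'E'
from h import *
w=get_image("wrist"); print(ring(w)); w=get_image("wrist"); print(ring(w))
state();toolmove(584.4,-143.9,258)
# predicted pixel of tip
o=ctrl.get_obs(); T=np.linalg.inv(np.array(w["pose"]))
tip=np.array(o["ee_pos"])+[0,0,-118.8]
for q in (tip,[*tip[:2],118]):
  c=T[:3,:3]@q+T[:3,3]; print(cv2.projectPoints(c[None],np.zeros(3),np.zeros(3),np.array(w["K"]),np.array(w["dist"]))[0].ravel().round(1))
cv2.imwrite("pics/w5.png",cv2.resize(w["frame"][140:240,200:320],None,fx=6,fy=6,interpolation=cv2.INTER_CUBIC))
E
```

```text
(array([ 584.44, -144.03]), np.float64(10.68), 164, (np.float64(262.6), np.float64(182.6)))
(array([ 584.42, -144.08]), np.float64(10.65), 163, (np.float64(262.6), np.float64(183.1)))
{'t': 5.95, 'qpos': [-0.259, 0.352, 1.651, -0.0, 1.14, 1.087], 'ee_pos': [584.536, -142.875, 258.058], 'orientation': [-3.121, -0.352, 0.002], 'ft_force': [-0.321, -0.209, -2.106], 'moment': [0.04, 0.031, -0.008], 'width': 16.104, 'grasp_force': 29.993}
tool delta [-0.4  1.   0.1] heading deg 12.88 tilt [-1.1e-03  2.0e-04 -1.0e+00]
[260.7 190.7]
[260.6 185.5]
```

View pics/w5.png

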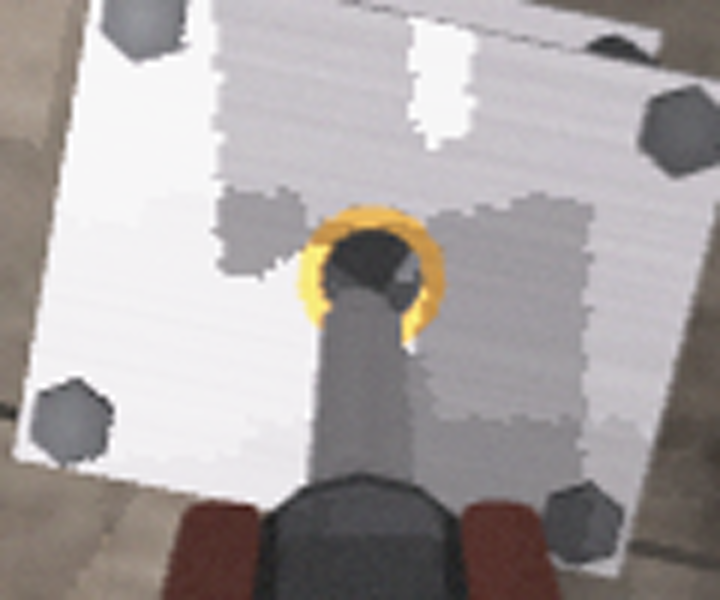

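```bash
python3 - <<'E'
from h import *
from scipy.spatial.transform import Rotation as R
Q=[];rr=[]
for i in range(4):
    w=get_image("wrist"); o=ctrl.get_obs(); rr.append(ring(w)[0]); M=R.from_rotvec(o["orientation"]).as_matrix()
    P,u,v=cloud(w); Q.append((P-o["ee_pos"])@M)
    
Q=np.vstack(Q); Q=Q[np.hypot(Q[:,0],Q[:,1])<14]
for a in range(10,130,10):
    q=Q[(Q[:,2]>a)&(Q[:,2]<=a+10)]
    if len(q)>4: print(a,len(q),"x med",np.median(q[:,0]).round(2),"y p5/95/mean",np.percentile(q[:,1],[5,95]).round(1),q[:,1].mean().round(2))
print(rr,(M.T@(np.r_[np.mean(rr,0),0]-[*o["ee_pos"][:2],0])).round(2),o["ee_pos"])
E
```

```text
20 124 x med 6.28 y p5/95/mean [-6.5  4.8] -0.88
30 346 x med 4.67 y p5/95/mean [-6.1  4.5] -0.76
40 263 x med 4.68 y p5/95/mean [-6.1  4.5] -0.73
50 257 x med 4.7 y p5/95/mean [-6.4  4.7] -0.85
60 236 x med 4.65 y p5/95/mean [-6.   4.9] -0.71
70 176 x med 4.67 y p5/95/mean [-6.1  4.4] -0.79
80 178 x med 4.66 y p5/95/mean [-6.3  4.6] -0.78
90 153 x med 4.64 y p5/95/mean [-6.6  4.8] -0.95
100 58 x med 3.85 y p5/95/mean [-4.1  2.4] -0.7
110 70 x med 3.56 y p5/95/mean [-5.1  3.3] -1.03
[array([ 584.46, -144.08]), array([ 584.47, -144.03]), array([ 584.33, -144.  ]), array([ 584.37, -143.98])] [-0.92  0.89 -0.  ] [ 585.10595032 -142.95477613  259.0057144 ]
```

Call:
{"fn": "servo_tool", "kwargs": {
  "deltas": [
    [[0.4,1.7,0],[0,0,0]],
    [[0.4,1.7,6],[0,0,0]],
    [[0.4,1.7,12],[0,0,0]],
    [[0.4,1.7,18],[0,0,0]],
    [[0.4,1.7,18],[0,0,0]]
  ]
}}

```text
t: 6.57
ee_pos: [584.6, -144.2, 238.7]
orientation: [-3.121, -0.352, 0.004]
ft_force: [-0.2, 0.4, -3.3]
width: 15.7
grasp_force: 30.0
```

```bash
cat >> h.py <<'E'
def rel(n=3):
    from scipy.spatial.transform import Rotation as R
    for i in range(n):
        w=get_image("wrist"); o=ctrl.get_obs(); M=R.from_rotvec(o["orientation"]).as_matrix(); P,u,v=cloud(w)
        q=(P-o["ee_pos"])@M; k=(np.hypot(q[:,0],q[:,1])<14)&(q[:,2]>32)&(q[:,2]<95)&(P[:,2]>122); q=q[k]
        c=np.array([np.median(q[:,0])-6,q[:,1].mean()])
        r=ring(w)[0]; h=(M.T@(np.r_[r,0]-[*o["ee_pos"][:2],0]))[:2]
        print("spindle",c.round(2),"hole",h.round(2),"move",(h-c).round(2))
    return w
E
python3 - <<'E'
from h import *
rel(); state()
E
```

```text
spindle [-1.53 -0.91] hole [-0.47 -0.4 ] move [1.06 0.52]
spindle [-1.61 -0.92] hole [-0.81 -0.59] move [0.79 0.33]
spindle [-1.48 -0.89] hole [-1.1  -0.71] move [0.37 0.18]
{'t': 6.717, 'qpos': [-0.262, 0.372, 1.664, 0.0, 1.106, 1.084], 'ee_pos': [585.576, -144.408, 240.402], 'orientation': [-3.122, -0.352, 0.001], 'ft_force': [0.174, -0.236, -2.972], 'moment': [0.02, 0.017, 0.032], 'width': 15.525, 'grasp_force': 29.993}
```

Call:
{"fn": "servo_tool", "kwargs": {
  "deltas": [
    [[0.4,0.2,8],[0,0,0]],
    [[0.4,0.2,16],[0,0,0]],
    [[0.4,0.2,24],[0,0,0]],
    [[0.4,0.2,32],[0,0,0]],
    [[0.4,0.2,40],[0,0,0]]
  ]
}}

```text
t: 7.13
ee_pos: [585.8, -144.5, 199.5]
orientation: [-3.121, -0.352, 0.001]
ft_force: [1.5, 0.4, -2.8]
width: 15.6
grasp_force: 30.0
```

```bash
python3 - <<'E'
from h import *
rel(); state()
E
```

```text
spindle [-0.28 -0.23] hole [-0.3 -0.5] move [-0.02 -0.27]
spindle [-1.3  -0.75] hole [-0.47 -0.53] move [0.82 0.22]
spindle [-1.71 -0.98] hole [-0.85 -0.8 ] move [0.86 0.18]
{'t': 7.283, 'qpos': [-0.262, 0.419, 1.697, 0.0, 1.028, 1.084], 'ee_pos': [585.486, -144.388, 199.554], 'orientation': [-3.121, -0.352, 0.003], 'ft_force': [-0.299, 0.403, -2.598], 'moment': [0.006, -0.006, 0.035], 'width': 15.97, 'grasp_force': 29.993}
```

Call:
{"fn": "servo_tool", "kwargs": {
  "deltas": [
    [[0.3,0.1,1],[0,0,0]],
    [[0.3,0.1,2],[0,0,0]],
    [[0.3,0.1,3],[0,0,0]],
    [[0.3,0.1,4],[0,0,0]],
    [[0.3,0.1,5],[0,0,0]]
  ]
}}

```text
t: 7.7
ee_pos: [586.3, -144.5, 195.8]
orientation: [-3.122, -0.352, 0.0]
ft_force: [-2.2, 1.1, -3.3]
width: 15.7
grasp_force: 30.0
```

Call:
{"fn": "servo_tool", "kwargs": {
  "deltas": [
    [[0,0,0.5],[0,0,0]],
    [[0,0,1],[0,0,0]],
    [[0,0,1.5],[0,0,0]],
    [[0,0,1.5],[0,0,0]]
  ]
}}

```text
t: 8.03
ee_pos: [586.3, -144.6, 194.1]
orientation: [-3.122, -0.352, 0.0]
ft_force: [-0.8, 1.0, -3.0]
width: 15.9
grasp_force: 30.0
```

Call:
{"fn": "servo_tool", "kwargs": {
  "deltas": [
    [[0,0,0.4],[0,0,0]],
    [[0,0,0.8],[0,0,0]],
    [[0,0,1.2],[0,0,0]],
    [[0,0,1.2],[0,0,0]]
  ]
}}

```text
t: 8.37
ee_pos: [586.4, -144.5, 192.9]
orientation: [-3.122, -0.352, 0.0]
ft_force: [-2.0, 1.0, -3.3]
width: 15.8
grasp_force: 30.0
```

Call:
{"fn": "servo_tool", "kwargs": {
  "deltas": [
    [[0,0,0.4],[0,0,0]],
    [[0,0,0.8],[0,0,0]],
    [[0,0,0.8],[0,0,0]]
  ]
}}

```text
t: 8.62
ee_pos: [586.6, -144.6, 192.7]
orientation: [3.122, 0.352, 0.001]
ft_force: [-2.8, 0.8, 2.6]
width: 15.9
grasp_force: 30.0
```

Call:
{"fn": "servo_tool", "kwargs": {
  "deltas": [
    [[-0.3,0,0.3],[0,0,0.05]],
    [[-0.3,0,0.3],[0,0,0.1]],
    [[-0.3,0,0.3],[0,0,0.15]],
    [[-0.3,0,0.3],[0,0,0.2]],
    [[-0.3,0,0.3],[0,0,0.2]]
  ]
}}

```text
t: 9.03
ee_pos: [586.7, -144.6, 192.6]
orientation: [3.141, 0.036, 0.002]
ft_force: [-1.6, 1.7, 4.5]
width: 15.8
grasp_force: 30.0
```

Call:
{"fn": "servo_tool", "kwargs": {
  "deltas": [
    [[0,0,0],[0,0,0.05]],
    [[0,0,0],[0,0,0.1]],
    [[0,0,0],[0,0,0.15]],
    [[0,0,0],[0,0,0.2]],
    [[0,0,0],[0,0,0.2]]
  ]
}}

```text
t: 9.45
ee_pos: [586.6, -144.8, 192.5]
orientation: [3.129, -0.275, 0.002]
ft_force: [-2.3, 1.1, 4.2]
width: 15.9
grasp_force: 30.0
```

Call:
{"fn": "servo_tool", "kwargs": {
  "deltas": [
    [[-0.4,-0.1,0.1],[0,0,0.05]],
    [[-0.4,-0.1,0.1],[0,0,0.1]],
    [[-0.4,-0.1,0.1],[0,0,0.15]],
    [[-0.4,-0.1,0.1],[0,0,0.2]],
    [[-0.4,-0.1,0.1],[0,0,0.2]]
  ]
}}

```text
t: 9.87
ee_pos: [585.9, -144.7, 191.5]
orientation: [3.086, -0.585, 0.001]
ft_force: [-0.1, -0.5, -3.1]
width: 16.0
grasp_force: 30.0
```

Call:
{"fn": "servo_tool", "kwargs": {
  "deltas": [
    [[0,0,0],[0,0,0.05]],
    [[0,0,0],[0,0,0.1]],
    [[0,0,0],[0,0,0.15]],
    [[0,0,0],[0,0,0.2]],
    [[0,0,0],[0,0,0.2]]
  ]
}}

```text
t: 10.28
ee_pos: [585.5, -145.0, 191.2]
orientation: [3.012, -0.888, -0.001]
ft_force: [-0.8, -1.6, -3.4]
width: 15.7
grasp_force: 30.0
```

```bash
python3 - <<'E'
from h import *
state(); toolmove(0,0,0)
E
```

```text
{'t': 10.283, 'qpos': [-0.262, 0.429, 1.704, -0.001, 1.01, 1.883], 'ee_pos': [585.474, -144.951, 191.167], 'orientation': [3.012, -0.888, -0.001], 'ft_force': [-0.85, -1.575, -3.377], 'moment': [-0.404, 0.254, 0.018], 'width': 15.687, 'grasp_force': 29.998}
tool delta [-570.4  195.7  191.4] heading deg -32.86 tilt [-6.e-04 -8.e-04 -1.e+00]
```

Call:
{"fn": "servo_tool", "kwargs": {
  "deltas": [
    [[0,0,0],[0,0,-0.05]],
    [[0,0,0],[0,0,-0.09]],
    [[0,0,0.7],[0,0,-0.09]],
    [[0,0,1.4],[0,0,-0.09]],
    [[0,0,2],[0,0,-0.09]]
  ]
}}

```text
t: 10.7
ee_pos: [585.6, -144.7, 189.5]
orientation: [3.049, -0.754, -0.0]
ft_force: [-0.7, -2.4, -1.8]
width: 16.1
grasp_force: 30.0
```

```bash
python3 - <<'E'
from h import *
state(); rel(2)
E
```

```text
{'t': 10.7, 'qpos': [-0.262, 0.431, 1.705, -0.001, 1.006, 1.794], 'ee_pos': [585.631, -144.734, 189.527], 'orientation': [3.049, -0.754, -0.0], 'ft_force': [-0.719, -2.427, -1.779], 'moment': [-0.513, 0.38, 0.012], 'width': 16.053, 'grasp_force': 29.999}
spindle [-1.68 -0.64] hole [-1.48  0.27] move [0.2  0.91]
spindle [-1.71 -0.69] hole [-1.51  0.24] move [0.2  0.93]
```

Call:
{"fn": "servo_tool", "kwargs": {
  "deltas": [
    [[0.2,0.6,0],[0,0,0]],
    [[0.2,0.6,2],[0,0,0]],
    [[0.2,0.6,4],[0,0,0]],
    [[0.2,0.6,6],[0,0,0]],
    [[0.2,0.6,8],[0,0,0]]
  ]
}}

```text
t: 11.22
ee_pos: [585.6, -145.0, 181.5]
orientation: [-3.05, 0.755, 0.0]
ft_force: [-0.6, -1.1, -1.7]
width: 16.0
grasp_force: 30.0
```

Call:
{"fn": "servo_tool", "kwargs": {
  "deltas": [
    [[0,0,2],[0,0,0]],
    [[0,0,4],[0,0,0]],
    [[0,0,6],[0,0,0]],
    [[0,0,8],[0,0,0]],
    [[0,0,8],[0,0,0]]
  ]
}}

```text
t: 11.63
ee_pos: [585.5, -145.0, 173.3]
orientation: [-3.05, 0.755, 0.001]
ft_force: [-1.0, -1.6, -3.8]
width: 16.0
grasp_force: 30.0
```

```bash
python3 - <<'E'
from h import *
state(); rel(2);state()
E
```

```text
{'t': 11.633, 'qpos': [-0.263, 0.451, 1.716, 0.0, 0.975, 1.793], 'ee_pos': [585.483, -145.046, 173.267], 'orientation': [-3.05, 0.755, 0.001], 'ft_force': [-0.966, -1.591, -3.827], 'moment': [-0.305, 0.244, -0.036], 'width': 15.978, 'grasp_force': 29.997}
spindle [-1.83 -0.74] hole [-1.35 -0.22] move [0.48 0.52]
spindle [-1.77 -0.65] hole [-1.37 -0.26] move [0.4  0.39]
{'t': 11.733, 'qpos': [-0.263, 0.451, 1.716, 0.0, 0.976, 1.793], 'ee_pos': [585.539, -145.063, 173.549], 'orientation': [-3.05, 0.755, 0.001], 'ft_force': [-1.189, -1.311, -3.191], 'moment': [-0.233, 0.333, -0.005], 'width': 15.894, 'grasp_force': 29.996}
```

Call:
{"fn": "servo_tool", "kwargs": {
  "deltas": [
    [[0.1,0.5,2],[0,0,0]],
    [[0.1,0.5,5],[0,0,0]],
    [[0.1,0.5,8],[0,0,0]],
    [[0.1,0.5,11],[0,0,0]],
    [[0.1,0.5,13],[0,0,0]]
  ]
}}

```text
t: 12.15
ee_pos: [585.4, -145.4, 160.2]
orientation: [-3.049, 0.755, 0.0]
ft_force: [-1.4, 0.2, -2.6]
width: 15.9
grasp_force: 30.0
```

Call:
{"fn": "servo_tool", "kwargs": {
  "deltas": [
    [[0,0,3],[0,0,0]],
    [[0,0,6],[0,0,0]],
    [[0,0,8],[0,0,0]],
    [[0,0,10],[0,0,0]],
    [[0,0,10],[0,0,0]]
  ]
}}

```text
t: 12.57
ee_pos: [585.4, -145.4, 150.3]
orientation: [-3.049, 0.755, 0.0]
ft_force: [-0.5, 1.2, -4.1]
width: 15.8
grasp_force: 30.0
```

```bash
python3 - <<'E'
from h import *
state();toolmove(0,0,0)
E
```

```text
{'t': 12.567, 'qpos': [-0.263, 0.481, 1.73, 0.0, 0.931, 1.793], 'ee_pos': [585.435, -145.431, 150.31], 'orientation': [-3.049, 0.755, 0.0], 'ft_force': [-0.463, 1.19, -4.102], 'moment': [0.459, 0.113, -0.003], 'width': 15.793, 'grasp_force': 29.999}
tool delta [-585.6  144.4  150.5] heading deg -27.8 tilt [-2.e-04  3.e-04 -1.e+00]
```

Call:
{"fn": "servo_tool", "kwargs": {
  "deltas": [
    [[0,-0.2,1],[0,0,0]],
    [[0,-0.2,2],[0,0,0]],
    [[0,-0.2,3],[0,0,0]],
    [[0,-0.2,4],[0,0,0]],
    [[0,-0.2,4],[0,0,0]]
  ]
}}

```text
t: 12.98
ee_pos: [585.5, -145.4, 146.6]
orientation: [-3.05, 0.755, 0.0]
ft_force: [-1.4, 1.1, -4.0]
width: 15.8
grasp_force: 30.0
```

Call:
{"fn": "servo_tool", "kwargs": {
  "deltas": [
    [[0,0,0.6],[0,0,0]],
    [[0,0,1.2],[0,0,0]],
    [[0,0,1.8],[0,0,0]],
    [[0,0,1.8],[0,0,0]]
  ]
}}

```text
t: 13.32
ee_pos: [585.5, -145.4, 144.8]
orientation: [3.05, -0.755, -0.0]
ft_force: [-2.4, 1.1, -2.9]
width: 15.5
grasp_force: 30.0
```

Call:
{"fn": "servo_tool", "kwargs": {
  "deltas": [
    [[0,0,0.5],[0,0,0]],
    [[0,0,1],[0,0,0]],
    [[0,0,1],[0,0,0]]
  ]
}}

```text
t: 13.57
ee_pos: [585.5, -145.4, 143.9]
orientation: [3.05, -0.755, -0.0]
ft_force: [-1.1, 1.7, -3.3]
width: 15.4
grasp_force: 30.0
```

Call:
{"fn": "servo_tool", "kwargs": {
  "deltas": [
    [[-0.1,-0.2,0.6],[0,0,0]],
    [[-0.1,-0.2,1.2],[0,0,0]],
    [[-0.1,-0.2,1.8],[0,0,0]],
    [[-0.1,-0.2,2.0],[0,0,0]]
  ]
}}

```text
t: 13.9
ee_pos: [585.5, -145.3, 141.8]
orientation: [3.049, -0.755, -0.0]
ft_force: [-1.1, 0.8, -2.3]
width: 15.7
grasp_force: 30.0
```

Call:
{"fn": "servo_tool", "kwargs": {
  "deltas": [
    [[0,0,0.6],[0,0,0]],
    [[0,0,1.2],[0,0,0]],
    [[0,0,1.6],[0,0,0]],
    [[0,0,1.6],[0,0,0]]
  ]
}}

```text
t: 14.23
ee_pos: [585.6, -145.2, 140.3]
orientation: [3.05, -0.755, -0.0]
ft_force: [-2.5, -0.4, -3.2]
width: 15.9
grasp_force: 30.0
```

Call:
{"fn": "servo_tool", "kwargs": {
  "deltas": [
    [[0,0,0.5],[0,0,0]],
    [[0,0,1],[0,0,0]],
    [[0,0,1],[0,0,0]]
  ]
}}

```text
t: 14.48
ee_pos: [585.5, -145.2, 139.3]
orientation: [3.05, -0.755, -0.0]
ft_force: [-1.6, -0.6, -3.1]
width: 16.1
grasp_force: 30.0
```

Call:
{"fn": "servo_tool", "kwargs": {
  "deltas": [
    [[-0.2,0,1],[0,0,0]],
    [[-0.2,0,2],[0,0,0]],
    [[-0.2,0,3],[0,0,0]],
    [[-0.2,0,4],[0,0,0]],
    [[-0.2,0,4],[0,0,0]]
  ]
}}

```text
t: 14.9
ee_pos: [585.5, -145.2, 135.2]
orientation: [3.05, -0.755, 0.0]
ft_force: [-1.1, -0.6, -4.9]
width: 15.9
grasp_force: 30.0
```

Call:
{"fn": "servo_tool", "kwargs": {
  "deltas": [
    [[0,0,1],[0,0,0]],
    [[0,0,2],[0,0,0]],
    [[0,0,3],[0,0,0]],
    [[0,0,4],[0,0,0]],
    [[0,0,4],[0,0,0]]
  ]
}}

```text
t: 15.32
ee_pos: [585.4, -145.1, 131.2]
orientation: [3.05, -0.755, 0.0]
ft_force: [-0.6, -1.5, -3.3]
width: 15.9
grasp_force: 30.0
```

Call:
{"fn": "servo_tool", "kwargs": {
  "deltas": [
    [[0,0,0.7],[0,0,0]],
    [[0,0,1.4],[0,0,0]],
    [[0,0,2],[0,0,0]],
    [[0,0,2],[0,0,0]]
  ]
}}

```text
t: 15.65
ee_pos: [585.4, -145.1, 129.3]
orientation: [3.05, -0.755, 0.0]
ft_force: [-1.4, -1.6, -3.4]
width: 15.8
grasp_force: 30.0
```

Call:
{"fn": "servo_tool", "kwargs": {
  "deltas": [
    [[0,0,0.5],[0,0,0]],
    [[0,0,1],[0,0,0]],
    [[0,0,1.5],[0,0,0]],
    [[0,0,1.5],[0,0,0]]
  ]
}}

```text
t: 15.98
ee_pos: [585.4, -145.1, 127.8]
orientation: [3.05, -0.755, 0.0]
ft_force: [-1.4, -2.0, -3.1]
width: 16.2
grasp_force: 30.0
```

Call:
{"fn": "servo_tool", "kwargs": {
  "deltas": [
    [[0,0,0.4],[0,0,0]],
    [[0,0,0.8],[0,0,0]],
    [[0,0,0.8],[0,0,0]]
  ]
}}

```text
t: 16.23
ee_pos: [585.4, -145.1, 127.0]
orientation: [3.05, -0.755, 0.0]
ft_force: [-1.1, -2.7, -2.1]
width: 15.8
grasp_force: 30.0
```

Call:
{"fn": "servo_tool", "kwargs": {
  "deltas": [
    [[0,0,0.4],[0,0,0]],
    [[0,0,0.6],[0,0,0]],
    [[0,0,0.6],[0,0,0]]
  ]
}}

```text
t: 16.48
ee_pos: [585.5, -145.1, 126.9]
orientation: [3.05, -0.755, 0.0]
ft_force: [-3.0, -1.3, 3.7]
width: 15.6
grasp_force: 30.0
```

Call:
{"fn": "servo_tool", "kwargs": {
  "deltas": [
    [[0,0,0],[0,0,0]],
    [[0,0,0],[0,0,0]],
    [[0,0,0],[0,0,0]],
    [[0,0,0],[0,0,0]],
    [[0,0,0],[0,0,0]]
  ],
  "grip": -0.1
}}

```text
t: 16.9
ee_pos: [585.6, -145.0, 126.5]
orientation: [-3.049, 0.755, -0.0]
ft_force: [0.4, 0.6, -0.2]
width: 45.7
grasp_force: 0.0
```

Call:
{"fn": "servo_tool", "kwargs": {
  "deltas": [
    [[0,0,-10],[0,0,0]],
    [[0,0,-30],[0,0,0]],
    [[0,0,-60],[0,0,0]],
    [[0,0,-90],[0,0,0]],
    [[0,0,-100],[0,0,0]]
  ]
}}

```text
t: 17.32
ee_pos: [587.6, -145.6, 231.5]
orientation: [3.05, -0.755, 0.011]
ft_force: [1.3, -0.2, 0.4]
width: 47.9
grasp_force: 0.0
```

```bash
python3 - <<'E'
from h import *
for i in range(3): w=get_image("wrist")
state()
P,u,v=cloud(w); d=np.hypot(P[:,0]-584.5,P[:,1]+144.5)
m=(d<12)&(P[:,2]>140); print("tang top",P[m].mean(0).round(1)); p=(d>25)&(d<40); print("plate z",np.median(P[p,2])); f=(d<16)&(P[:,2]<130)&(P[:,2]>119.5); print("flange",np.median(P[f],0).round(1))
cv2.imwrite("pics/w6.png",w["frame"])
E
```

```text
{'t': 17.467, 'qpos': [-0.263, 0.386, 1.677, 0.0, 1.077, 1.793], 'ee_pos': [585.722, -145.145, 227.224], 'orientation': [-3.05, 0.755, -0.003], 'ft_force': [-0.322, 0.058, 0.353], 'moment': [0.09, 0.068, 0.032], 'width': 48.591, 'grasp_force': 0.0}
tang top [ 585.9 -144.3  153.7]
plate z 325.77554108542927
flange [ 590.5 -148.2  121.4]
```

View pics/w6.png

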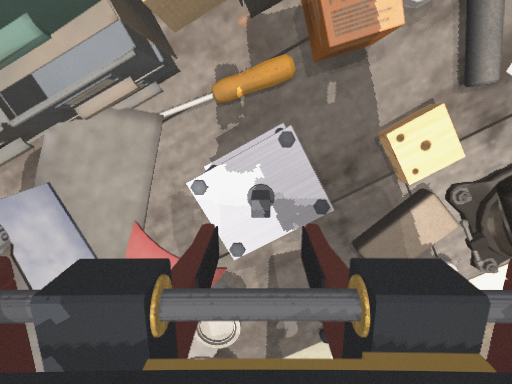

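The picture shows the spindle upright at pixel (261, 200), with its flange flat on the plate. The measured flange top is 121.4 mm, against 122 mm expected, and the gripper is clear.

```bash
python3 -c "
from h import *
print(close_job())"
```

```text
the job is handed in; nothing more can be done
None
```

I fitted the spindle through both side plates and the drum, seated it with its flange on the upper plate, let go of it and handed the job in at about 17.5 s; the hand-in returned no verdict. Wrist force readings stayed below about 6 N throughout.

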